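Press the second badge onto a glass flacon and hold the lever

ROBOT

A 6-joint arm with a two-finger parallel gripper is mounted at the origin on the work surface. World frame = base frame: x ahead of the robot, y to its left, z up, the work surface at z = 0. Lengths are in mm, angles in rad, forces in N, time in s.
With the tool pointing down it reaches from about 300 to 775 mm from the base axis. Payload 14.6 kg.
Tool frame: the origin (TCP) lies between the finger pads; the fingertips stand 19 mm ahead of it and the grasp point (between the pads) is the TCP; z points along the fingers, y is the line along which they close (so a half turn about z gives the same grasp; the last joint's range is limited). The gripper opens to 94 mm and grips with 3 to 60 N. Pads are 16 mm wide; open, the fingers measure 119 mm over their backs; the gripper's body (75 mm by 177 mm) begins 78 mm behind the grasp point.
Start: joints at [-1.372, 0.3, 1.521, -0, 1.321, -0.067], TCP at [144.468, -530.677, 224.446] pointing down, gripper open.
Joint ranges: [-3.03, 3.03], [-0.79, 2.21], [0.23, 2.52], [-1.04, 4.18], [0, 3.07], [-2.55, 2.55]. Speed limits (rad/s): [2.22, 2.22, 2.57, 3.14, 3.14, 3.14].

INTERFACE

Orientations are given as [roll, pitch, yaw] about the fixed x, y, z axes, in that order (R = Rz(yaw) Ry(pitch) Rx(roll)).
In Python, from cell import monitor, imaging, job, find_in, trace gives the robot as it stands. The module is installed in compiled form; this text tells all that it offers.
- The arm moves only by the tool arm_command, never from a script. Its argument "steps" is a list of rows, each a list of 5 numbers: the opening, from 0 (shut) to 1 (fully open), then the shift along the tool's x, y, z in mm, then the turn about the tool's z in degrees. In form: [[gripper, dx, dy, dz, turn], ...]. A call has 1 to 20 rows; each row is the pose to reach, as a shift and turn from the pose commanded when the call began, along the tool's axes at that moment; what a row does not reach only later rows make up. A row lasts 1/8 s, in which the tool goes at most 62.5 mm and 10.7 degrees, less where a joint would pass 70% of its speed; a pose out of reach is approached as far as the arm can. A call with a gripper value outside its range is refused whole. The fingers move at their own pace and stop on an object; "force" is the grip in N (left out, the last holds). Time passes only in rows, so rows that repeat a pose let the fingers close. It gives the time, the measured TCP pose, the force, the opening and the grip force at its end, in the units of the state.
- monitor.read_state(): the state, without advancing time (a new reading comes with each control period).
- imaging.camera(name): name is "scene" or "top"; returns a dict with "img" (480x640x3 uint8, red, green, blue), "mtx" (3x3 intrinsics, pixels), "view" (4x4, takes a point from world to camera coordinates). Camera axes: x right, y down, z forward; pixel columns grow to the right and rows downward; lengths in mm; the calibration is good to about 2 mm. A picture is of the moment at which its call begins. There is no depth.
- job.sign_off(): hands the job in; it is judged then, once.
Trained networks look in a picture, given as the dict that the camera call returned (one of the last four; its "shot" number tells which), for a name from the list of things; names that differ only in an ending like _2 or _b are one class to them, and where a whole thing is asked for, a point or a joint stands for the part that bears it (a point fixed in the world has none). Each returns a list of dicts, best first, with "p" (0 to 1); they miss things now and then, are a little off and sometimes report something else, mostly with a low value. They report only what shows in the picture. A call takes as long as a camera call. They do not tell look-alikes from the thing itself.
- find_in(picture, target): "rect" ([centre column, centre row, width, height] in pixels, round what is visible of it).
- trace(picture, target): "region" (480x640 bool, what is visible of it) and "rect" ([centre column, centre row, width, height] in pixels, round what is visible of it).
The state is a dict: "clock": time; "joints": joint angles; "qd": joint speeds; "effort": joint torques, N m; "eef_pos": TCP position; "eef_rot": TCP orientation; "wrist_force": force on the tool from outside, world axes, zero at the start; "moment": the same for the moment, N m; "finger_gap": finger opening in mm; "finger_force": force on a finger pad.
Only numpy, scipy, OpenCV 4.12 (cv2) and the standard library are available. Lean on these libraries where they do the work, as an engineer would, in place of code of your own. Each camera call takes 0.05 s, during which the arm holds its last target. There are 200 camera calls.

TASK

The square frosted-glass flacon in the jaws of the green badge press has had its blue badge pressed; now do the brass one. Lift the flacon out, turn it a quarter turn so that the brass badge faces the press ram, stand it gently back on the bed between the jaws, and slide the loose jaw in until it is snug against the glass. Then bring the red-knobbed lever forward from rest by exactly four clicks, never as far as a fifth, and keep holding it there: finish with the robot still holding the lever at the fourth click and the pad pressing the badge, and leave everything else on the bench undisturbed.

Things in the scene. Friction and masses are not known exactly. Their poses are not given: they have to be found in the camera images.
- press: Green bench press, fixed, 270 mm long (x), 120 wide (y), its bed reaching out to y = +115. Origin: middle of the underside, on the bench; +x is the way the ram pushes, z up. In its frame, mm: bed z = 45; fixed jaw's face y = -20, 20 above the bed; back stop's face x = 100, 40 above the bed; ram guide from x = -23 to 7, z up to 88; clicker post at x = -116, z up to 62.
- bed (a point): Point on the bed where the middle of the flacon's foot belongs when the brass badge faces the ram and the glass touches fixed jaw and back stop: press x = 75, y = 0, z = 45 mm. The flacon then leaves 8 mm to the resting pad, which later pushes it home against the back stop. Axes as the press's.
- flacon_centre (a point): Centre of the glass flacon's body, 46 mm above its foot: 50 mm (own x) by 40 (own y) by 92 tall, short neck up to 104; about 0.3 kg. At the start it stands loosely between the jaws, its 50 mm across them, blue badge (26 mm disc on its -y face) to the ram, brass badge to the fixed jaw. Hold it 70 to 85 mm above the foot to stay clear of back stop and ram.
- brass_badge (a point): Middle of the brass badge (23 mm disc, flush in the glass) on the +x face of the flacon, 30 mm above its foot: the one to be pressed. Axes as the flacon's.
- jaw (a joint): Opening of the loose jaw, m. Its face is at press y = 20 mm + this value: 0 is snug on the flacon's 40 mm, 0.010 on its 50 mm; it ends at 0.024. Jaw 44 mm wide (x), 20 mm above the bed. Slides along press y with about 3 N of friction, no spring, stays where left; moving it in pushes the flacon along to the fixed jaw.
- jaw_stud (a point): Black upright stud on the loose jaw, by which it is slid: middle of its grip, 18 mm in diameter, 32 mm tall, its top 72 mm above the bed (117 above the bench). It stands 66 mm outward (press +y) of the jaw's face. Axes as the press's.
- lever (a joint): Lever angle, rad: 0 at rest (leaning 0.6 back, away from the flacon), growing as the knob goes forward (press +x). A click each 0.16 (24 mm at the knob), the fourth at 0.64. Just past each click a spring ball starts over a pin and the knob pulls about 3 N harder, then ever lighter until it drops into the next click (in all 3 to 13 N). A return spring (4 N at rest, 7 N at the fourth click) takes it home if let go.
- lever_knob (a point): Centre of the red ball knob, 32 mm in diameter, on an 11 mm rod, 150 mm from the pivot; 179 mm above the bench at rest, 205 at the fourth click. Axes the press's at rest, turning with the lever.
- lever_pivot (a point): The lever's pivot, 55 mm above the bench, axis along press y; the knob moves on a 150 mm arc about it, at rest 85 mm behind and 124 mm above it. Axes as the press's.
- pad_face (a point): Middle of the front face of the ram's black rubber pad, 20 mm in diameter, 75 mm above the bench; at rest at press x = 42 mm. Goes forward 3.2 mm per click; on a 2.5 N/mm spring, it meets the badge at about two and a half clicks. Axes as the press's.
- done_flacon: Bystander: an identical flacon, finished, upright on the bench. Origin under its foot.
- amber_bottle: Bystander: amber bottle, 60 mm wide, 130 mm tall. Origin under its foot.
- tin: Bystander: open steel tin, 84 mm wide, 75 mm tall. Origin under its foot.
- stopper_a: Bystander: glass stopper, 32 mm wide, 40 mm tall, standing. Origin under its foot.
- stopper_b: Bystander: as stopper_a.
- mallet: Bystander: rubber-headed mallet lying on the bench, 240 mm long.
- brush: Bystander: brush lying on the bench, 180 mm long.
Not all that is in view belongs to the job. What is shaped like the part that bears flacon_centre but pink is not meant.

How it is judged:
By the outcome, as a careful person would: the job done as asked, in the order asked, and still so for the second after the job is handed in, while the arm keeps its last pose, push and grip.
It also fails if it takes over 72 s, if anything falls off the work surface, if the arm or the gripper's body presses on something with over 40 N, if the wrist force passes 120 N, or if a joint passes its speed limit or range.

## Working session

There is one attempt and no reset: what is moved stays moved. The work goes in short steps, Python scripts to look and compute and a tool call to move; the robot and the scene stay as the last step left them, time stands still between calls to the robot, and variables do not carry over. Pictures are saved under pics/ and viewed, at most 10 in all, crops included, and the job is handed in when it is done.

Besides the shell and the picture viewer there is one more tool, called by a JSON object that holds its "method" and its "body". arm_command: Moves the arm, as the interface text tells. Its arguments: {"type":"object","properties":{"steps":{"type":"array","items":{"type":"array","items":{"type":"number"}}},"force":{"type":"number"}},"required":["steps"]}

```bash
mkdir -p pics; cat > h.py <<'E'
import numpy as np, cv2, json
from cell import monitor, imaging, job, find_in, trace
def proj(c,P):
    p=(c['view']@np.append(P,1))[:3]; q=c['mtx']@p; return q[:2]/q[2]
def ray(c,uv):
    R=c['view'][:3,:3];t=c['view'][:3,3]
    d=R.T@np.linalg.solve(c['mtx'],[uv[0],uv[1],1.]); return -R.T@t,d
def onz(c,uv,z):
    o,d=ray(c,uv); return o+d*(z-o[2])/d[2]
def tri(cs,uvs):
    A=np.zeros((3,3));b=np.zeros(3);
    for c,uv in zip(cs,uvs):
        o,d=ray(c,uv);d/=np.linalg.norm(d);M=np.eye(3)-np.outer(d,d);A+=M;b+=M@o
    P=np.linalg.solve(A,b); return P,[np.round(proj(c,P)-uv,1) for c,uv in zip(cs,uvs)]
def save(c,n): cv2.imwrite(f'pics/{n}.png',c['img'][:,:,::-1])
E
python3 - <<'E'
from h import *
np.set_printoptions(precision=1,suppress=True)
a=imaging.camera('scene');b=imaging.camera('top');save(a,'s0');save(b,'t0')
for c in (a,b): print(c['mtx'],c['view'])
for n in ['press','flacon_centre','brass_badge','jaw_stud','jaw','lever_knob','lever','lever_pivot','pad_face','done_flacon']:
    for c in (a,b):
        print(n,[(np.round(r['rect']).tolist(),round(r['p'],2)) for r in find_in(c,n)[:4]])
print(monitor.read_state())
E
```

```text
[[517.8   0.  318.3]
 [  0.  517.8 231.4]
 [  0.    0.    1. ]] [[  -0.5    0.9   -0.   242.2]
 [   0.8    0.4   -0.5 -327. ]
 [  -0.5   -0.2   -0.9 1525.4]
 [   0.     0.     0.     1. ]]
[[526.    0.  309.4]
 [  0.  526.  238.6]
 [  0.    0.    1. ]] [[   0.    -1.     0.   -19.2]
 [  -1.    -0.    -0.2  578.4]
 [   0.2    0.    -1.  1090.3]
 [   0.     0.     0.     1. ]]
press [([287.0, 267.0, 81.0, 123.0], 0.67)]
press [([337.0, 232.0, 107.0, 148.0], 0.95)]
flacon_centre [([359.0, 203.0, 25.0, 35.0], 0.92), ([296.0, 221.0, 25.0, 37.0], 0.91), ([321.0, 194.0, 25.0, 44.0], 0.67)]
flacon_centre [([289.0, 343.0, 24.0, 19.0], 0.97), ([340.0, 334.0, 27.0, 26.0], 0.84), ([339.0, 271.0, 33.0, 32.0], 0.8), ([336.0, 231.0, 110.0, 149.0], 0.61)]
brass_badge [([295.0, 221.0, 26.0, 38.0], 0.8), ([321.0, 191.0, 26.0, 38.0], 0.8), ([360.0, 202.0, 23.0, 36.0], 0.64)]
brass_badge [([290.0, 343.0, 24.0, 22.0], 0.66), ([337.0, 269.0, 27.0, 29.0], 0.65), ([339.0, 334.0, 27.0, 27.0], 0.57)]
jaw_stud [([272.0, 224.0, 31.0, 29.0], 0.7)]
jaw_stud [([369.0, 265.0, 36.0, 23.0], 0.93)]
jaw [([270.0, 225.0
[... 292 characters left out ...]
[([288.0, 269.0, 76.0, 119.0], 0.96), ([486.0, 300.0, 32.0, 35.0], 0.22)]
lever_pivot [([337.0, 234.0, 108.0, 153.0], 0.57), ([452.0, 200.0, 31.0, 32.0], 0.42)]
pad_face []
pad_face [([330.0, 254.0, 10.0, 6.0], 0.36)]
done_flacon [([486.0, 300.0, 33.0, 35.0], 0.87)]
done_flacon [([121.0, 284.0, 44.0, 34.0], 0.76)]
{'clock': 1.1, 'joints': array([-1.4,  0.3,  1.5,  0. ,  1.3, -0.1]), 'qd': array([-0.,  0.,  0.,  0.,  0.,  0.]), 'effort': array([  0. , -53.2, -35.3,   0.1,   0. ,  -0. ]), 'eef_pos': array([ 144.5, -530.7,  224.5]), 'eef_rot': array([ 3.1, -0. ,  0.3]), 'wrist_force': array([-0.9, -0.2,  0.1]), 'moment': array([0., 0., 0.]), 'finger_force': 0.0, 'finger_gap': 93.86018078467788}
```

```bash
python3 - <<'E'
import cv2
a=cv2.imread('pics/s0.png');b=cv2.imread('pics/t0.png')
cv2.imwrite('pics/s0c.png',cv2.resize(a[150:350,210:410],None,fx=3,fy=3,interpolation=cv2.INTER_CUBIC))
cv2.imwrite('pics/t0c.png',cv2.resize(b[140:370,230:430],None,fx=2.6,fy=2.6,interpolation=cv2.INTER_CUBIC))
E
```

```text
(no output)
```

View pics/t0.png

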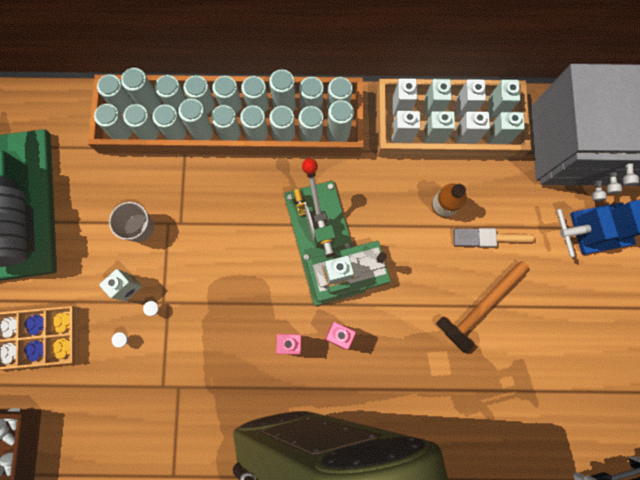

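View pics/s0c.png

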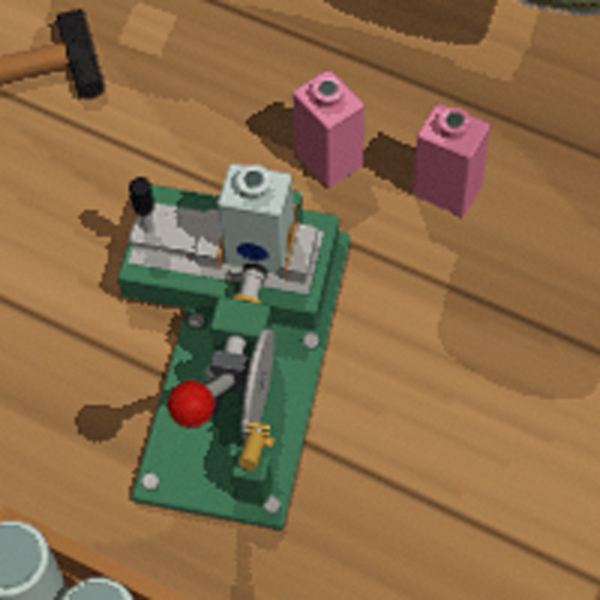

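View pics/t0c.png

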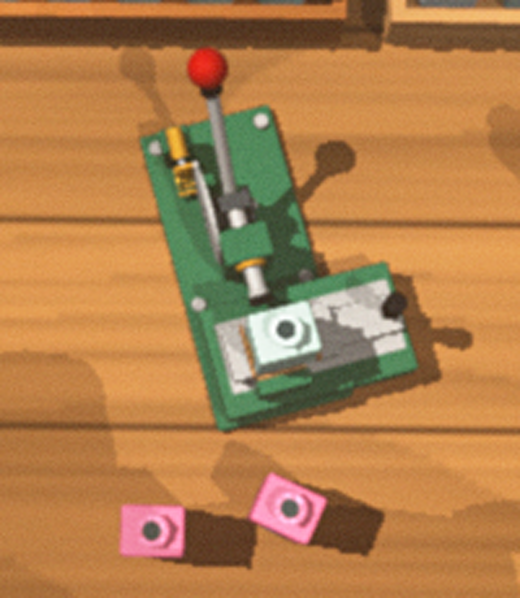

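```bash
python3 - <<'E'
from h import *
np.set_printoptions(precision=1,suppress=True)
a=imaging.camera('scene');b=imaging.camera('top')
S=lambda u,v:np.array([210+u/3,150+v/3]);T=lambda u,v:np.array([230+u/2.6,140+v/2.6])
for n,s,t in [('knob',(190,404),(207,69)),('neck',(255,178),(286,328)),('studtop',(139,184),(397,300)),('bedcorner out far',(125,265),(386,264)),('bed corner out near',(150,186),(415,352)),('bolt farright',(150,481),(261,120)),('bolt farleft',(271,504),(154,147)),('base far right',(133,488),(269,105)),('base far left',(282,518),(141,136))]:
    P,e=tri([a,b],[S(*s),T(*t)]);print(n,P,e)
for z in (0,45): print('near-left',onz(b,T(222,430),z), 'near right',onz(b,T(415,368),z))
for c in (a,b): print('cam',-c['view'][:3,:3].T@c['view'][:3,3])
E
```

```text
knob [702.1 -10.7 174.7] [array([-0.5, -0.1]), array([-0.4,  0.2])]
neck [504.6 -71.9 147.6] [array([-1. , -0.1]), array([-1.1,  0.5])]
studtop [ 532.6 -161.8  115.9] [array([-0.8, -0.1]), array([-0.9,  0.4])]
bedcorner out far [ 572.9 -160.5   53.5] [array([-1.4, -0.2]), array([-1.4,  0.6])]
bed corner out near [ 498.4 -182.4   54.4] [array([-1.7, -0.3]), array([-1.9,  0.8])]
bolt farright [711. -58.  11.] [array([-0.8, -0.1]), array([-0.8,  0.3])]
bolt farleft [685.1  35.7  12.7] [array([-0.4, -0. ]), array([-0.3,  0.1])]
base far right [723.5 -65.   16. ] [array([-0.8, -0.1]), array([-0.7,  0.3])]
base far left [693.2  48.3  17.1] [array([-0.9, -0.1]), array([-0.8,  0.4])]
near-left [437.8 -27.7   0. ] near right [ 493.2 -194.5    0. ]
near-left [434.7 -27.2  45. ] near right [ 488.  -187.7   45. ]
cam [1066.1  292.5 1127. ]
cam [ 355.9  -13.8 1181.8]
```

```bash
cat >> h.py <<'E'
# press pose estimate
EX=np.array([-.9625,-.2713]);EY=np.array([.2713,-.9625]);O=np.array([578.5,-45.])
W=lambda x,y:O+x*EX+y*EY
PR=lambda p:np.array([(np.array(p)[:2]-O)@EX,(np.array(p)[:2]-O)@EY])
def to(xy,z,yaw):
    """tool-frame shift from the measured pose"""
    s=monitor.read_state();from scipy.spatial.transform import Rotation as R
    Rm=R.from_euler('xyz',s['eef_rot']).as_matrix()
    d=Rm.T@(np.array([*xy,z])-s['eef_pos'])
    t=-np.degrees((yaw-s['eef_rot'][2]+np.pi)%(2*np.pi)-np.pi)
    print('t',round(s['clock'],2),'pos',s['eef_pos'].round(1),'rot',s['eef_rot'].round(4),'press',PR(s['eef_pos']).round(1),'SHIFT',d.round(1),'turn',round(t,1),'F',s['wrist_force'].round(1))
E
python3 -c "
from h import *
to((504,-72),250,1.846)"
```

```text
t 1.2 pos [ 144.5 -530.7  224.4] rot [-3.1415 -0.      0.2658] press [549.5 349.7] SHIFT [ 467.4 -348.1  -25.5] turn -90.5 F [-0.  -0.4 -0.9]
```

{"method": "arm_command", "body": {"steps": [[1,20,-15,-26,0],[1,60,-45,-26,-8],[1,100,-75,-26,-16],[1,140,-104,-26,-24],[1,180,-134,-26,-32],[1,220,-164,-26,-40],[1,260,-194,-26,-48],[1,300,-223,-26,-56],[1,340,-253,-26,-64],[1,380,-283,-26,-72],[1,420,-313,-26,-80],[1,450,-335,-26,-88],[1,467,-348,-26,-90.5],[1,467,-348,-26,-90.5],[1,467,-348,-26,-90.5]], "force": 15}}

```text
clock: 3.08
eef_pos: [503.3, -72.7, 250.4]
eef_rot: [-3.141, 0.0, 1.844]
wrist_force: [-0.0, 0.5, 0.2]
finger_gap: 94.3
finger_force: 0.0
```

```bash
python3 - <<'E'
from h import *
to((504,-72),123,1.846)
b=imaging.camera('top');a=imaging.camera('scene')
cv2.imwrite('pics/m1.png',np.hstack([cv2.resize(c['img'][y:y+200,x:x+200,::-1],(400,400)) for c,x,y in ((b,230,140),(a,210,150))]))
E
```

```text
t 3.08 pos [503.3 -72.7 250.4] rot [-3.1414e+00  1.0000e-04  1.8441e+00] press [79.9  6.3] SHIFT [  0.5   0.9 127.4] turn -0.1 F [-0.   0.5  0.2]
```

View pics/m1.png

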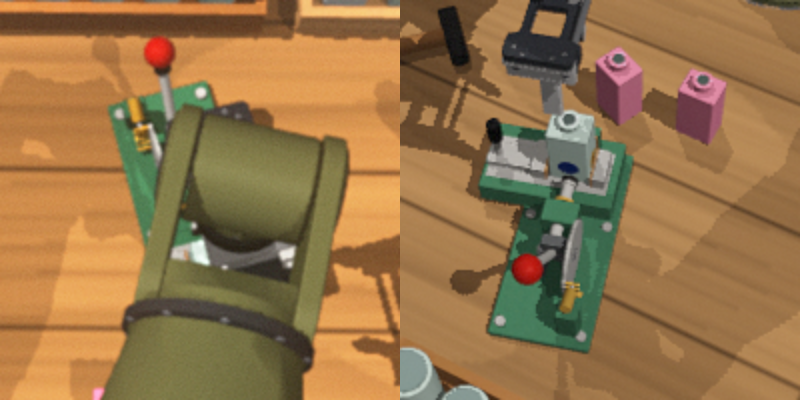

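{"method": "arm_command", "body": {"steps": [[1,0,1,40,0],[1,0,1,80,0],[1,0,1,110,0],[1,0,1,127,0],[1,0,1,127,0],[0.4,0,1,127,0],[0.4,0,1,127,0],[0.3,0,1,127,0],[0.3,0,1,127,0],[0.3,0,1,127,0],[0.3,0,1,127,0]], "force": 15}}

```text
clock: 4.55
eef_pos: [504.6, -71.9, 123.4]
eef_rot: [-3.141, -0.0, 1.845]
wrist_force: [0.5, -0.2, -0.0]
finger_gap: 40.1
finger_force: 15.0
```

{"method": "arm_command", "body": {"steps": [[0.3,0,0,-8,0],[0.3,0,0,-25,0],[0.3,0,0,-45,0],[0.3,0,0,-60,0],[0.3,0,0,-60,8],[0.3,1,2,-60,17],[0.3,2,4,-60,26],[0.3,2,6,-60,35],[0.3,2,6,-60,44],[0.3,2,6,-60,53],[0.3,2,6,-60,62],[0.3,2,6,-60,71],[0.3,2,6,-60,80],[0.3,2,6,-60,87],[0.3,2,6,-60,90],[0.3,2,6,-60,90],[0.3,2,6,-60,90]]}}

```text
clock: 6.68
eef_pos: [509.9, -68.4, 183.7]
eef_rot: [3.142, -0.0, 0.276]
wrist_force: [0.3, 0.2, -3.2]
finger_gap: 39.9
finger_force: 15.0
```

```bash
python3 - <<'E'
from h import *
to(W(72.5,4),125,.274)
a=imaging.camera('scene')
r=trace(a,'flacon_centre')
for q in r[:3]: print(np.round(q['rect']),q['p'])
# expected outline of flacon at TCP if centred
s=monitor.read_state();c=s['eef_pos'][:2];z0=s['eef_pos'][2]-78.4
im=a['img'].copy()
k=4;x0,y0=230,140
im=cv2.resize(im[y0:y0+150,x0:x0+150],None,fx=k,fy=k,interpolation=cv2.INTER_CUBIC)
for z in (z0,z0+92):
  pts=np.array([proj(a,[*(c+dx*EX+dy*EY),z]) for dx,dy in ((-25,-20),(25,-20),(25,20),(-25,20))])
  cv2.polylines(im,[((pts-[x0,y0]+.5)*k).astype(np.int32)],True,(255,0,0),1)
cv2.imwrite('pics/m2.png',im[:,:,::-1])
E
```

```text
t 6.67 pos [509.9 -68.4 183.7] rot [ 3.1415e+00 -2.0000e-04  2.7580e-01] press [72.4  3.9] SHIFT [-0.1  0.1 58.7] turn 0.1 F [ 0.3  0.2 -3.2]
[294. 211.  24.  45.] 0.94
[360. 203.  27.  32.] 0.74
[320. 199.  25.  25.] 0.62
```

View pics/m2.png

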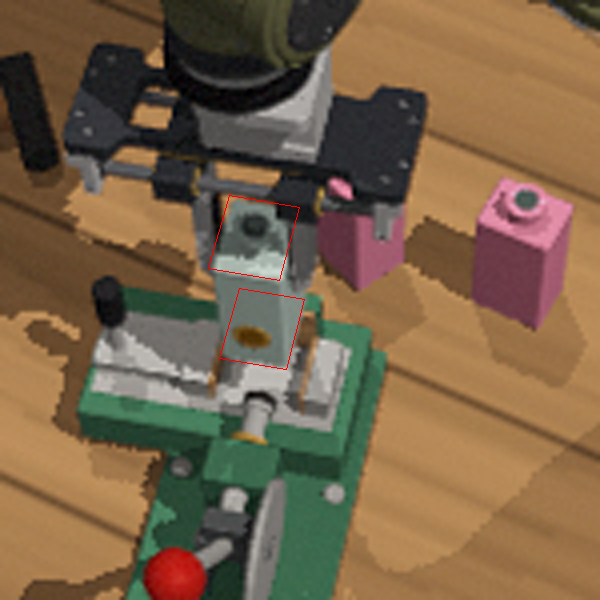

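{"method": "arm_command", "body": {"steps": [[0.3,0,0,15,0],[0.3,0,0,32,0],[0.3,0,0,46,0],[0.3,0,0,53,0],[0.3,0,0,56,0],[0.3,0,0,57,0],[0.3,0,0,58,0],[0.3,0,0,59,0],[0.3,0,0,59.5,0],[0.3,0,0,59.5,0]]}}

```text
clock: 8.02
eef_pos: [509.9, -68.4, 124.0]
eef_rot: [3.142, -0.0, 0.274]
wrist_force: [0.1, 0.1, -4.0]
finger_gap: 40.0
finger_force: 15.0
```

{"method": "arm_command", "body": {"steps": [[0.3,0,0,0.3,0],[0.3,0,0,0.6,0],[0.3,0,0,0.8,0],[0.3,0,0,0.8,0]]}}

```text
clock: 8.52
eef_pos: [509.9, -68.4, 123.4]
eef_rot: [3.142, -0.0, 0.275]
wrist_force: [-2.2, 1.8, 2.7]
finger_gap: 40.1
finger_force: 15.0
```

{"method": "arm_command", "body": {"steps": [[0.5,0,0,0,0],[0.65,0,0,0,0],[0.65,0,0,0,0],[0.65,0,0,0,0],[0.65,0,0,-10,0],[0.65,0,0,-35,0],[0.65,0,0,-65,0],[0.65,0,30,-75,0],[0.65,-3,65,-75,0],[0.65,-3.5,96,-75,0],[0.65,-3.5,96,-75,0]]}}

```text
clock: 9.9
eef_pos: [532.6, -163.2, 198.5]
eef_rot: [3.141, -0.0, 0.272]
wrist_force: [-0.1, 0.6, -0.1]
finger_gap: 61.1
finger_force: 0.0
```

```bash
python3 - <<'E'
from h import *
to((532.6,-161.8),101,.274)
a=imaging.camera('scene')
k=4;x0,y0=230,140
im=cv2.resize(a['img'][y0:y0+150,x0:x0+150],None,fx=k,fy=k,interpolation=cv2.INTER_CUBIC)
def box(xs,ys,zs):
 for z in zs:
  pts=np.array([proj(a,[*W(x,y),z]) for x,y in ((xs[0],ys[0]),(xs[1],ys[0]),(xs[1],ys[1]),(xs[0],ys[1]))])
  cv2.polylines(im,[((pts-[x0,y0]+.5)*k).astype(np.int32)],True,(255,0,0),1)
box((47.5,97.5),(-16,24),(45,137))
box((67,85),(91,109),(85,117))
cv2.imwrite('pics/m3.png',im[:,:,::-1])
E
```

```text
t 9.9 pos [ 532.6 -163.2  198.5] rot [ 3.1414e+00 -2.0000e-04  2.7250e-01] press [ 76.2 101.3] SHIFT [ 0.4 -1.4 97.5] turn -0.1 F [-0.1  0.6 -0.1]
```

View pics/m3.png

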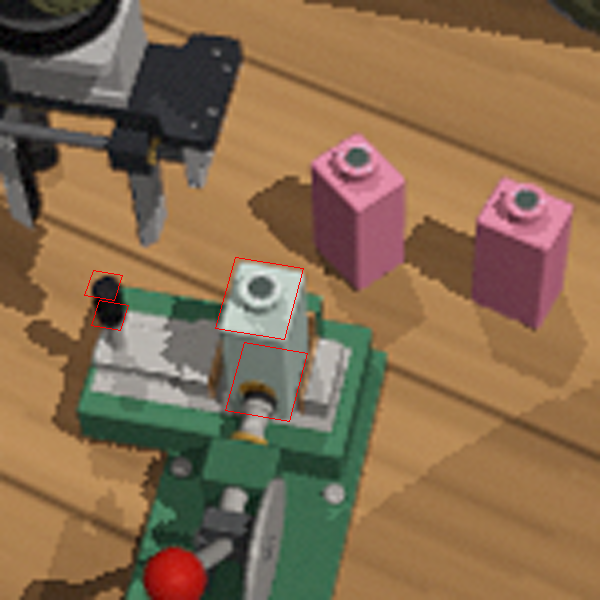

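{"method": "arm_command", "body": {"steps": [[0.6,0,-1,40,0],[0.6,0,-1,80,0],[0.6,0,-1,97,0],[0.6,0,-1,97,0],[0.1,0,-1,97,0],[0.1,0,-1,97,0],[0.1,0,-1,97,0],[0.1,0,-1,97,0],[0.1,0,-1,97,0]], "force": 20}}

```text
clock: 11.08
eef_pos: [532.4, -161.0, 101.4]
eef_rot: [3.141, -0.0, 0.274]
wrist_force: [-0.9, -0.8, 2.8]
finger_gap: 17.2
finger_force: 20.0
```

{"method": "arm_command", "body": {"steps": [[0.1,0,-2,0,0],[0.1,0,-4,0,0],[0.1,0,-6,0,0],[0.1,0,-8,0,0],[0.1,0,-9,0,0],[0.1,0,-10,0,0],[0.1,0,-10,0,0]]}}

```text
clock: 11.95
eef_pos: [529.7, -151.3, 101.4]
eef_rot: [3.141, -0.0, 0.275]
wrist_force: [0.2, -4.4, 5.5]
finger_gap: 17.5
finger_force: 20.0
```

{"method": "arm_command", "body": {"steps": [[0.1,0,-0.7,0,0],[0.1,0,-1.4,0,0],[0.1,0,-2,0,0],[0.1,0,-2,0,0]]}}

```text
clock: 12.45
eef_pos: [529.1, -149.5, 101.4]
eef_rot: [3.141, -0.0, 0.274]
wrist_force: [0.1, -5.7, 5.5]
finger_gap: 17.6
finger_force: 20.0
```

{"method": "arm_command", "body": {"steps": [[0.1,0,-0.5,0,0],[0.1,0,-1,0,0],[0.1,0,-1,0,0]]}}

```text
clock: 12.82
eef_pos: [529.0, -148.9, 101.4]
eef_rot: [3.14, -0.001, 0.274]
wrist_force: [2.4, -9.0, 4.4]
finger_gap: 17.5
finger_force: 20.0
```

{"method": "arm_command", "body": {"steps": [[0.1,0,-0.5,0,0],[0.1,0,-1,0,0],[0.1,0,-1,0,0]]}}

```text
clock: 13.2
eef_pos: [529.0, -148.9, 101.5]
eef_rot: [3.138, -0.001, 0.274]
wrist_force: [3.7, -15.4, 1.5]
finger_gap: 17.8
finger_force: 20.0
```

{"method": "arm_command", "body": {"steps": [[0.2,0,0.5,0,0],[0.4,0,0.5,0,0],[0.6,0,0.5,0,0],[0.65,0,0.5,0,0],[0.65,0,0,-20,0],[0.65,0,0,-60,0],[0.65,0,0,-110,0],[0.65,0,0,-150,0],[0.65,0,0,-150,0]]}}

```text
clock: 14.32
eef_pos: [529.2, -147.4, 254.0]
eef_rot: [3.139, -0.004, 0.275]
wrist_force: [0.9, -0.3, -0.8]
finger_gap: 60.8
finger_force: 0.0
```

```bash
python3 - <<'E'
from h import *
a=imaging.camera('scene');b=imaging.camera('top')
def red(c,x0,y0,x1,y1):
    i=c['img'].astype(int);m=(i[...,0]>120)&(i[...,1]<70)&(i[...,2]<70);z=np.zeros_like(m);z[y0:y1,x0:x1]=1;m&=z
    (u,v),r=cv2.minEnclosingCircle(np.argwhere(m)[:,::-1].astype(np.float32));return np.array([u,v]),r,m.sum()
A=red(a,240,250,310,320);B=red(b,290,140,335,200);print(A,B)
P,e=tri([a,b],[A[0],B[0]]);print('knob',P,e,PR(P))
print('onz179',onz(a,A[0],179),onz(b,B[0],179))
to(P[:2],230,.274)
k=4;x0,y0=230,140
cv2.imwrite('pics/m4.png',cv2.resize(a['img'][y0:y0+150,x0:x0+150,::-1],None,fx=k,fy=k,interpolation=cv2.INTER_CUBIC))
E
```

```text
(array([273.59301758, 284.11627197]), 7.2925124168396, np.int64(163)) (array([309.22665405, 165.36000061]), 7.689541339874268, np.int64(171))
knob [702.79075406  -9.58044363 179.50962982] [array([-0.6, -0.1]), array([-0.6,  0.3])] [-129.23917642   -0.37124143]
onz179 [702.14938618  -8.51863433 179.        ] [703.54037033 -10.74669108 179.        ]
t 14.43 pos [ 528.2 -147.2  250.4] rot [-3.141e+00  6.000e-04  2.746e-01] press [76.1 84.7] SHIFT [205.4 -85.1  20.3] turn 0.0 F [ 1.2 -0.2 -1.7]
```

View pics/m4.png

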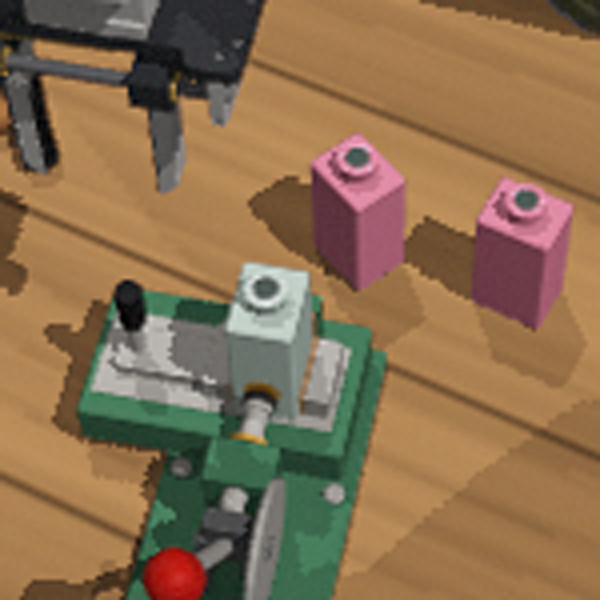

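{"method": "arm_command", "body": {"steps": [[0.65,40,-17,0,0],[0.65,85,-35,0,0],[0.65,130,-54,0,0],[0.65,170,-70,0,0],[0.65,195,-81,0,0],[0.65,205.5,-85,0,0],[0.65,205.5,-85,0,0],[0.65,205.5,-85,30,0],[0.65,205.5,-85,60,0],[0.65,205.5,-85,71,0],[0.65,205.5,-85,71,0],[0.65,205.5,-85,71,0]]}}

```text
clock: 15.92
eef_pos: [703.6, -10.1, 181.8]
eef_rot: [3.141, -0.002, 0.274]
wrist_force: [0.7, -0.1, -0.0]
finger_gap: 61.3
finger_force: 0.0
```

```bash
python3 - <<'E'
from h import *
to((702.8,-9.6),179.2,.274)
E
```

```text
t 15.93 pos [703.6 -10.1 181.8] rot [ 3.1409e+00 -2.0000e-03  2.7430e-01] press [-129.8    0.3] SHIFT [-0.6 -0.7  2.6] turn 0.0 F [ 0.7 -0.1 -0. ]
```

{"method": "arm_command", "body": {"steps": [[0.65,-0.6,-0.7,2.6,0],[0.2,-0.6,-0.7,2.6,0],[0.2,-0.6,-0.7,2.6,0],[0.2,-0.6,-0.7,2.6,0],[0.2,-0.6,-0.7,2.6,0]], "force": 45}}

```text
clock: 16.55
eef_pos: [702.8, -10.4, 177.6]
eef_rot: [3.14, -0.001, 0.274]
wrist_force: [3.0, -5.6, -0.9]
finger_gap: 30.4
finger_force: 45.0
```

{"method": "arm_command", "body": {"steps": [[0.2,-5,0.6,-3.3,0],[0.2,-10.2,0.6,-6.4,0],[0.2,-15.5,0.6,-9.3,0],[0.2,-20.8,0.6,-11.9,0],[0.2,-26.3,0.6,-14.4,0],[0.2,-31.9,0.6,-16.6,0],[0.2,-31.9,0.6,-16.6,0]]}}

```text
clock: 17.42
eef_pos: [672.1, -19.1, 193.6]
eef_rot: [3.141, -0.001, 0.274]
wrist_force: [7.0, -2.9, -7.0]
finger_gap: 30.5
finger_force: 45.0
```

```bash
cat > st.py <<'E'
from h import *
s=monitor.read_state();p=s['eef_pos'];q=PR(p);f=s['wrist_force']
xp=-128.6+84.7
th=np.arctan2(q[0]-xp,p[2]-55)+.6
print(s['clock'].__round__(2),p.round(1),q.round(1),'theta',th.round(4),'r',np.hypot(q[0]-xp,p[2]-55).round(1),'Fpress',(f[:2]@EX).round(1),(f[:2]@EY).round(1),f[2].round(1),'gap',round(s['finger_gap'],1))
E
python3 st.py
```

```text
17.43 [672.1 -19.1 193.6] [-97.1   0.5] theta 0.2334 r 148.5 Fpress -6.0 4.7 -7.0 gap 30.5
```

{"method": "arm_command", "body": {"steps": [[0.2,-5.6,0,-2.0,0],[0.2,-11.3,0,-3.8,0],[0.2,-17.1,0,-5.3,0],[0.2,-23,0,-6.6,0],[0.2,-28.9,0,-7.7,0],[0.2,-34.8,0,-8.5,0],[0.2,-34.8,0,-8.5,0]]}}

```text
clock: 18.3
eef_pos: [638.6, -28.6, 202.0]
eef_rot: [3.14, -0.0, 0.274]
wrist_force: [8.6, -5.1, -9.1]
finger_gap: 27.6
finger_force: 42.8
```

```bash
python3 st.py; python3 - <<'E'
from h import *
a=imaging.camera('scene')
x0,y0=230,140;k=4
cv2.imwrite('pics/m5.png',cv2.resize(a['img'][y0:y0+150,x0:x0+150,::-1],None,fx=k,fy=k,interpolation=cv2.INTER_CUBIC))
E
```

```text
18.3 [638.6 -28.6 202. ] [-62.3   0.6] theta 0.4754 r 148.1 Fpress -6.9 7.2 -9.1 gap 27.6
```

View pics/m5.png

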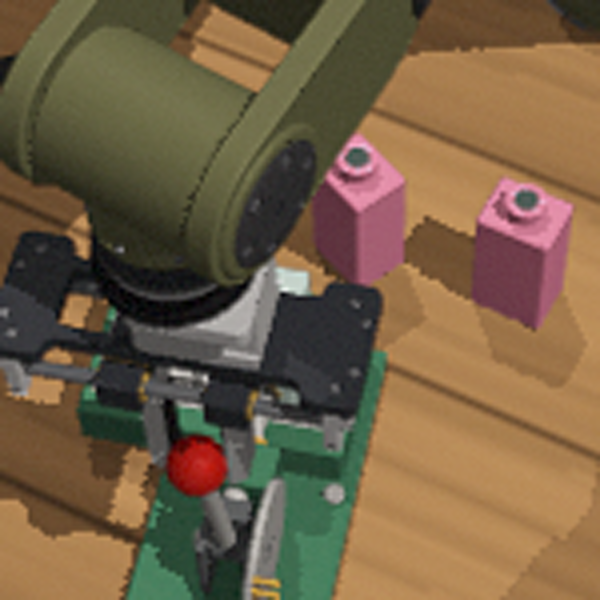

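```bash
python3 - <<'E'
from h import *
a=imaging.camera('scene')
i=a['img'].astype(int);m=(i[...,0]>110)&(i[...,1]<70)&(i[...,2]<70);m[:230]=0;m[300:]=0;m[:,:250]=0;m[:,310:]=0
p=np.argwhere(m)[:,::-1].astype(np.float32);uv,r=cv2.minEnclosingCircle(p);print(uv,r,p.min(0),p.max(0),len(p))
# predicted pixel vs theta (shift calibrated on rest view)
off=np.array([273.59,284.12])-proj(a,[*W(-128.6,0),179])
print('off',off)
for th in np.arange(.2,.70,.04):
    x=-43.9+150*np.sin(th-.6);z=55+150*np.cos(th-.6);print(round(th,2),round(x,1),round(z,1),(proj(a,[*W(x,0),z])+off).round(1))
E
python3 st.py
```

```text
(279.14910888671875, 256.28070068359375) 6.969661235809326 [273. 250.] [286. 263.] 144
off [0.70842628 0.27706804]
0.2 -102.3 193.2 [276.2 269.6]
0.24 -96.7 195.4 [276.8 266.7]
0.28 -91.1 197.4 [277.4 263.8]
0.32 -85.4 199.2 [278. 261.]
0.36 -79.6 200.7 [278.7 258.2]
0.4 -73.7 202.0 [279.3 255.4]
0.44 -67.8 203.1 [280.  252.7]
0.48 -61.9 203.9 [280.6 250. ]
0.52 -55.9 204.5 [281.3 247.4]
0.56 -49.9 204.9 [282.  244.8]
0.6 -43.9 205.0 [282.7 242.3]
0.64 -37.9 204.9 [283.4 239.9]
0.68 -31.9 204.5 [284.1 237.6]
18.4 [638.8 -28.5 201.9] [-62.5   0.5] theta 0.4743 r 148.1 Fpress -6.4 4.6 -11.2 gap 26.9
```

{"method": "arm_command", "body": {"steps": [[0.2,10,0,3,0],[0.2,20,0,6.5,0],[0.2,30,0,11,0],[0.2,40,0,16,0],[0.2,49,0,21,0],[0.2,52,0,23,0],[0.2,52,0,23,0],[0.65,52,0,23,0],[0.65,52,0,23,0],[0.65,52,0,23,0],[0.65,52,0,-10,0],[0.65,52,0,-40,0],[0.65,52,0,-40,0]]}}

```text
clock: 20.02
eef_pos: [689.3, -13.7, 244.9]
eef_rot: [3.14, -0.004, 0.275]
wrist_force: [0.3, -0.8, -0.5]
finger_gap: 61.0
finger_force: 0.0
```

```bash
cat > kn.py <<'E'
from h import *
a=imaging.camera('scene')
i=a['img'].astype(int);m=(i[...,0]>110)&(i[...,1]<70)&(i[...,2]<70);m[:225]=0;m[300:]=0;m[:,:250]=0;m[:,310:]=0
p=np.argwhere(m)[:,::-1].astype(np.float32);uv,r=cv2.minEnclosingCircle(p)
off=np.array([273.59,284.12])-proj(a,[*W(-128.6,0),179])
ths=np.arange(-.05,.9,.002)
e=[np.abs(proj(a,[*W(-43.9+150*np.sin(t-.6),0),55+150*np.cos(t-.6)])+off-uv) for t in ths]
j=int(np.argmin([x[1] for x in e]));print('uv',np.round(uv,1),'r',round(r,1),'n',len(p),'knob theta',ths[j].round(3),'col err',e[j].round(1))
x0,y0=230,140;k=4
cv2.imwrite('pics/last.png',cv2.resize(a['img'][y0:y0+150,x0:x0+150,::-1],None,fx=k,fy=k,interpolation=cv2.INTER_CUBIC))
E
python3 kn.py; python3 st.py
```

```text
uv [273.5 284. ] r 7.5 n 173 knob theta 0.002 col err [0.1 0. ]
20.07 [688.7 -13.7 242.8] [-114.6   -0.2] theta 0.2398 r 200.6 Fpress -0.6 -0.0 -0.5 gap 61.3
```

{"method": "arm_command", "body": {"steps": [[0.15,20,0,0,0],[0.15,42,-0.3,0,0],[0.15,42,-0.3,0,0],[0.15,42,-0.3,30,0],[0.15,42,-0.3,55,0],[0.15,42,-0.3,66,0],[0.15,42,-0.3,66,0],[0.15,42,-0.3,66,0]], "force": 60}}

```text
clock: 21.08
eef_pos: [729.1, -2.2, 177.9]
eef_rot: [3.141, -0.002, 0.275]
wrist_force: [-1.1, 0.7, 0.1]
finger_gap: 14.2
finger_force: 0.0
```

```bash
python3 kn.py; python3 st.py
```

```text
uv [0. 0.] r 0.0 n 0 knob theta 0.898 col err [287.8 226.4]
21.12 [729.1  -2.2 177.9] [-156.5   -0.3] theta -0.1418 r 166.7 Fpress 0.7 0.4 -0.4 gap 13.9
```

View pics/last.png

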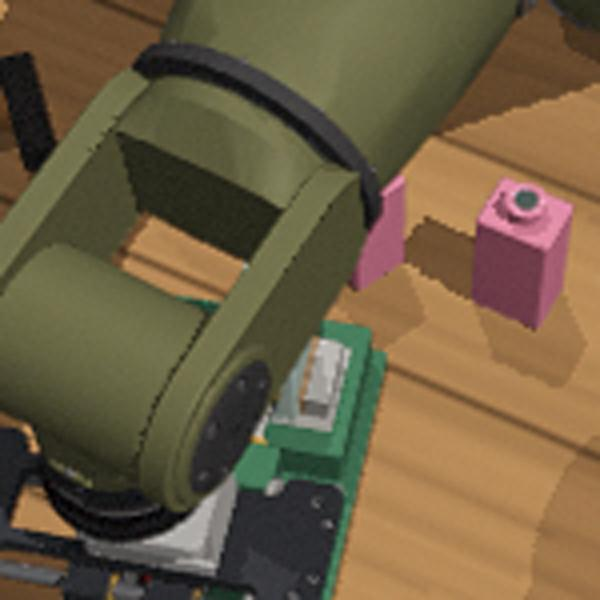

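{"method": "arm_command", "body": {"steps": [[0.15,-2,0,0,0],[0.15,-4,0,0,0],[0.15,-4,0,0,0]]}}

```text
clock: 21.5
eef_pos: [724.8, -3.3, 176.9]
eef_rot: [3.142, -0.0, 0.274]
wrist_force: [0.6, -0.0, -0.1]
finger_gap: 14.3
finger_force: 0.0
```

{"method": "arm_command", "body": {"steps": [[0.15,-1,0,0,0],[0.15,-1,0,0,0]]}}

```text
clock: 21.75
eef_pos: [724.1, -3.4, 176.8]
eef_rot: [3.142, -0.001, 0.275]
wrist_force: [3.1, 0.4, 0.3]
finger_gap: 14.6
finger_force: 0.9
```

{"method": "arm_command", "body": {"steps": [[0.15,-1,0,0,0],[0.15,-1,0,0,0]]}}

```text
clock: 22.0
eef_pos: [723.5, -3.5, 177.0]
eef_rot: [3.141, -0.002, 0.275]
wrist_force: [6.8, 2.3, 0.0]
finger_gap: 14.0
finger_force: 2.8
```

{"method": "arm_command", "body": {"steps": [[0.15,-1,0,0,0],[0.15,-1,0,0,0]]}}

```text
clock: 22.25
eef_pos: [722.9, -3.7, 177.4]
eef_rot: [3.141, -0.003, 0.275]
wrist_force: [8.7, 3.1, 1.3]
finger_gap: 14.2
finger_force: 3.8
```

{"method": "arm_command", "body": {"steps": [[0.15,-4,0,-3,0],[0.15,-8.4,0,-6.4,0],[0.15,-13.7,0,-9.3,0],[0.15,-19,0,-11.9,0],[0.15,-24.5,0,-14.4,0],[0.15,-30,0,-16.6,0],[0.15,-35.7,0,-18.6,0],[0.15,-41.4,0,-20.4,0],[0.15,-41.4,0,-20.4,0]]}}

```text
clock: 23.38
eef_pos: [682.9, -15.6, 198.6]
eef_rot: [3.14, -0.004, 0.274]
wrist_force: [6.4, 0.4, 5.5]
finger_gap: 14.2
finger_force: 3.3
```

```bash
cat > st2.py <<'E'
from h import *
s=monitor.read_state();p=s['eef_pos'];q=PR(p);f=s['wrist_force']
xb=q[0]+22.6
print(s['clock'].__round__(2),p.round(1),q.round(1),'theta',(np.arcsin((xb+43.9)/150)+.6).round(4),'Fpress',(f[:2]@EX).round(1),(f[:2]@EY).round(1),f[2].round(1),'gap',round(s['finger_gap'],1))
E
python3 st2.py; python3 kn.py
```

```text
23.38 [682.9 -15.6 198.6] [-1.085e+02  1.000e-01] theta 0.3165 Fpress -6.3 1.4 5.5 gap 14.2
uv [0. 0.] r 0.0 n 0 knob theta 0.898 col err [287.8 226.4]
```

{"method": "arm_command", "body": {"steps": [[0.15,-5.8,0,-1.5,0],[0.15,-11.6,0,-2.8,0],[0.15,-17.5,0,-3.9,0],[0.15,-23.5,0,-4.7,0],[0.15,-23.5,0,-4.7,0]]}}

```text
clock: 24.05
eef_pos: [660.4, -22.0, 203.4]
eef_rot: [3.14, -0.004, 0.274]
wrist_force: [6.6, -1.1, 5.7]
finger_gap: 14.5
finger_force: 3.4
```

{"method": "arm_command", "body": {"steps": [[0.15,-3,0,-0.3,0],[0.15,-3,0,-0.3,0]]}}

```text
clock: 24.3
eef_pos: [658.0, -22.6, 203.8]
eef_rot: [3.14, -0.005, 0.275]
wrist_force: [10.3, -0.1, 5.0]
finger_gap: 14.2
finger_force: 5.1
```

{"method": "arm_command", "body": {"steps": [[0.15,-3,0,-0.2,0],[0.15,-6,0,-0.4,0],[0.15,-6,0,-0.4,0]]}}

```text
clock: 24.68
eef_pos: [652.5, -24.3, 204.6]
eef_rot: [3.139, -0.006, 0.275]
wrist_force: [7.9, 0.6, 8.2]
finger_gap: 14.2
finger_force: 5.2
```

{"method": "arm_command", "body": {"steps": [[0.15,-3,0,-0.2,0],[0.15,-6,0,-0.3,0],[0.15,-6,0,-0.3,0]]}}

```text
clock: 25.05
eef_pos: [646.5, -26.1, 204.8]
eef_rot: [3.139, -0.005, 0.274]
wrist_force: [8.4, -0.9, 8.0]
finger_gap: 14.0
finger_force: 4.8
```

```bash
python3 st2.py
```

```text
25.05 [646.5 -26.1 204.8] [-70.5   0.2] theta 0.573 Fpress -7.8 3.1 8.0 gap 14.0
```

{"method": "arm_command", "body": {"steps": [[0.15,-3,0,0,0],[0.15,-6,0,0,0],[0.15,-7,0,0,0],[0.15,-7,0,0,0]]}}

```text
clock: 25.55
eef_pos: [638.9, -28.0, 203.6]
eef_rot: [3.14, -0.002, 0.274]
wrist_force: [4.6, -2.2, 4.4]
finger_gap: 13.9
finger_force: 2.1
```

{"method": "arm_command", "body": {"steps": [[0.15,-1.5,0,0,0],[0.15,-1.5,0,0,0]]}}

```text
clock: 25.8
eef_pos: [637.5, -28.2, 203.5]
eef_rot: [3.141, -0.002, 0.274]
wrist_force: [6.4, -0.6, 3.9]
finger_gap: 14.7
finger_force: 3.1
```

{"method": "arm_command", "body": {"steps": [[0.15,-1.3,0,0,0],[0.15,-1.3,0,0,0]]}}

```text
clock: 26.05
eef_pos: [636.5, -28.5, 203.6]
eef_rot: [3.14, -0.003, 0.275]
wrist_force: [7.8, -1.5, 4.4]
finger_gap: 14.2
finger_force: 3.8
```

```bash
python3 st2.py
```

```text
26.05 [636.5 -28.5 203.6] [-60.2  -0.1] theta 0.6417 Fpress -7.1 3.6 4.4 gap 14.2
```

{"method": "arm_command", "body": {"steps": [[0.15,-1.2,0,0,0],[0.15,-1.2,0,0,0],[0.15,-1.2,0,0,0]]}}

```text
clock: 26.42
eef_pos: [635.5, -28.8, 203.6]
eef_rot: [3.14, -0.003, 0.275]
wrist_force: [9.1, -0.9, 5.6]
finger_gap: 14.1
finger_force: 4.5
```

```bash
python3 st2.py; python3 - <<'E'
from h import *
a=imaging.camera('scene');b=imaging.camera('top')
for n,c in (('scene',a),('top',b)):
    i=c['img'].astype(int);m=(i[...,0]>90)&(i[...,1]<60)&(i[...,2]<60);p=np.argwhere(m)[:,::-1];p=p[(p[:,0]>250)&(p[:,0]<350)&(p[:,1]>150)&(p[:,1]<300)];print(n,len(p),p.mean(0) if len(p) else '')
cv2.imwrite('pics/fin.png',np.hstack([cv2.resize(c['img'][y:y+150,x:x+150,::-1],(400,400),interpolation=cv2.INTER_CUBIC) for c,x,y in ((b,265,160),(a,230,160))]))
E
```

```text
26.43 [635.5 -28.8 203.6] [-59.3  -0.1] theta 0.6482 Fpress -8.5 3.3 5.6 gap 14.1
scene 10 [313.5 194.5]
top 0
```

View pics/fin.png

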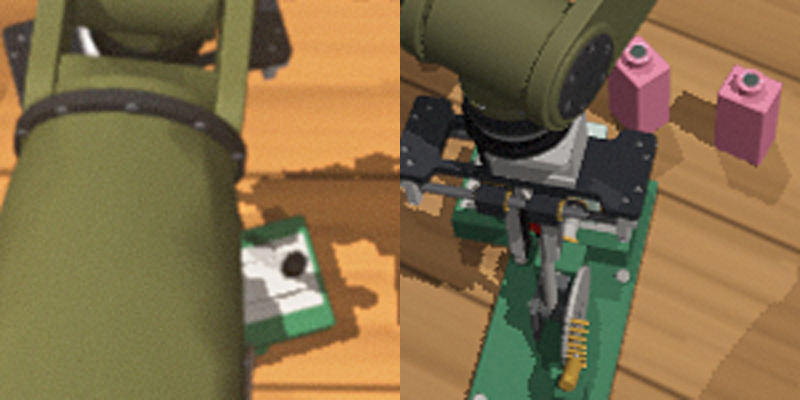

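{"method": "arm_command", "body": {"steps": [[0.15,-0.8,0,0,0],[0.15,-0.8,0,0,0],[0.15,-0.8,0,0,0],[0.15,-0.8,0,0,0]]}}

```text
clock: 27.02
eef_pos: [634.9, -28.9, 203.6]
eef_rot: [3.14, -0.004, 0.275]
wrist_force: [10.7, -0.1, 4.7]
finger_gap: 14.3
finger_force: 4.9
```

```bash
python3 st2.py; python3 -c "
from cell import job
print(job.sign_off())"
```

```text
27.02 [634.9 -28.9 203.6] [-58.6  -0.2] theta 0.6526 Fpress -10.3 3.0 4.7 gap 14.3
the job is handed in; nothing more can be done
None
```

Job handed in at 27 s of the 72 s limit: the flacon is turned with the brass badge to the ram, the loose jaw is snug, and the fingers hold the lever from behind the knob at about 0.65 rad, just past the fourth click. On a first try the knob slipped in the grip at about two and a half clicks, so I let the lever back to rest and started again. The angle comes from arm position and force, because the gripper hid the knob and the pad at the end.

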